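Check the fresh pack and rack the packs

ROBOT

A 6-joint arm with a two-finger parallel gripper is mounted at the origin on the work surface. World frame = base frame: x ahead of the robot, y to its left, z up, the work surface at z = 0. Lengths are in m, angles in rad, forces in N, time in s.
With the tool pointing down it reaches from about 0.425 to 0.95 m from the base axis. Payload 3.5 kg.
Tool frame: the origin (TCP) lies midway between the tips of the shut fingers; the grasp point (between the pads) lies 19 mm behind it; z points along the fingers, y is the direction in which the jaws open and shut (so a half turn about z gives the same grasp; the last joint's range is limited). The gripper opens to 85 mm and grips with 20 to 120 N. Pads are 22 mm wide; open, the fingers measure 114 mm over their backs; the gripper's body (76 mm by 85 mm) begins 54 mm behind the grasp point. The pads swing forward as they close: fully open they stand 13 mm farther back than shut.
Start: joints at [-1.466, 0.286, 1.577, -0, 1.279, -0.15], TCP at [0.17, -0.653, 0.231] pointing down, gripper open.
Joint ranges: [-2.77, 2.77], [-0.9, 2.22], [0.21, 2.48], [-1.53, 4.67], [0.24, 2.81], [-2.84, 2.84]. Speed limits (rad/s): [2.79, 2.79, 3.14, 3.14, 3.14, 3.14].

INTERFACE

Orientations are given as a unit quaternion [x, y, z, w].
In Python, from plant import * gives the robot as it stands.
- The arm moves only by the shell command python3 -m jog 'ROWS' [FORCE]. ROWS is a JSON object of lists of equal length, an entry for each row: "travel": the shift along the world's x, y, z in mm, a list of three; "dr": the turn, a rotation vector about the world's x, y, z in degrees, a list of three; "jaw": the closure in counts, from 0 (fully open) to 255 (shut). In form: {"travel": [[x, y, z], ...], "dr": [[wx, wy, wz], ...], "jaw": [jaw, ...]}. A call has 1 to 5 rows; each row shifts and turns the commanded pose from where the row before left it; what a row does not reach is not made up. A row lasts 1/12 s, in which the tool goes at most 41.7 mm and 7.16 degrees, less where a joint would pass 70% of its speed; a pose out of reach is approached as far as the arm can. A call is refused whole if a number of a shift passes 41.7 or a number of a turn 7.16, either way. A call with a gripper value outside its range is refused whole. The fingers move at their own pace and stop on an object; FORCE is the grip in N (left out, the last holds). Time passes only in rows, so rows that do not move let the fingers close. It gives the time, the measured TCP pose, the force and the opening at its end, in the units of the state.
- get_state(): the state, without advancing time (a new reading comes with each control period).
- read_camera(name): name is "side" or "top"; returns the picture (420x560x3 uint8, red, green, blue); there is no depth.
- camera_info(name): a dict with "K" (3x3 intrinsics, pixels), "R" (3x3) and "t" (3): a world point X has camera coordinates R X + t. Camera axes: x right, y down, z forward; pixel columns grow to the right and rows downward; lengths in m; the calibration is good to about 2 mm. A picture is of the moment at which its call begins. camera_info takes no time and is no camera call.
- sign_off(): hands the job in, once; it reports no verdict.
The state is a dict: "time": time; "qpos": joint angles; "dq": joint speeds; "joint_efforts": joint torques, N m; "eef_pos": TCP position; "tcp_rot": TCP orientation; "contact_force": force on the tool from outside, world axes, zero at the start; "wrist_torque": the same for the moment, N m; "opening": opening from 0.0 (shut) to 1.0 (fully open).
Only numpy, scipy, OpenCV 4.12 (cv2) and the standard library are available. Lean on these libraries where they do the work, as an engineer would, in place of code of your own. Each camera call takes 0.05 s, during which the arm holds its last target. There are 200 camera calls.

TASK

Stand the pack that is on the charger's cork pad on the height gauge's base and press the sprung gauge foot down on its lid to check it for swelling. Then stand all the loose battery packs upright in the bamboo rack with the one already there, side by side along the rack, except that the fresh pack, if it gauges more than 53 mm tall, has puffed and must stand upright in the steel tray instead. Finish by sliding the rack's end stop up snug so that the racked packs are closed up between it and the end wall with no gaps, and leave the other things on the table where they are.

Things in the scene. Friction and masses are not known exactly. Their poses are not given: they have to be found in the camera images.
- rack: bamboo pack rack, fixed, 152 (x) x 450 (y) mm; origin under its centre. Its floor is 10 mm above the table and 136 mm wide between two side lips that stand 12 mm above the floor; packs stand on the floor across the rack (pack length along the rack's x), in a row along the rack's y. A fixed wall 62 mm high closes the -y end; the end stop slides along y from the +y end
- wall_face (a point): foot of the end wall's inner face, mid-width, on the rack floor; axes as the rack's: the row starts here and runs along +y
- stop_face (a point): foot of the end stop's pack-side face, mid-width, on the rack floor; axes as the rack's. The stop is a bamboo plate 120 wide x 14 thick x 59 mm high with, behind it (+y), a low foot board (74 mm long from the face, its top 10 mm above the rack floor) that carries the knob
- stop_knob (a point): grip height of the end stop's upright wooden knob: 24 mm thick, 40 mm above the rack floor; the knob runs from 10 to 55 mm above the rack floor, its axis is 56 mm behind (+y of) the stop's face, with 30 mm clear between knob and plate. Grip it from above and slide the stop along the rack's y
- end_stop (a joint): travel of the end stop in m: 0 = fully open (345 mm between wall face and stop face), growing as it slides toward the wall (clear length = 0.345 - value). It stays where it is left; 2.5 N of drag, plus the packs it pushes along
- gauge: pack height gauge, fixed: ground steel base 210 (x) x 100 (y) x 15 mm, origin under its centre; an 18 mm column 165 mm high stands 92 mm along +x from the origin, and a slide on it carries the foot on an arm that reaches back toward -x. A back stop bar across the base, 14 mm high, has its face 66 mm along +x from the origin. Load packs from the open -x side, length along the gauge's x
- gauge_anvil (a point): point of the base's top face right under the foot's axis (36 mm along +x from the base's centre); axes as the gauge's
- gauge_pad (a point): top centre of the black thumb pad (28 mm across) on the foot's stem: press here. It is 42 mm above the foot's face; the foot's face is a disc 22 mm across; the column's axis is 56 mm further along +x
- gauge_foot (a joint): height of the foot's face above the base in m, which is the gauge's reading. A spring holds it up at 0.095; pressing it down to a pack takes about 3 N, and it rises again when let go
- tray_floor (a point): centre of the inner floor (3 mm above the table) of a low open steel tray, fixed, 90 (x) x 170 (y) mm outside, 2 mm walls whose rim is 10 mm above this floor; a pack fits with its length along y
- racked_mid (a point): the pack that already stands in the rack near the end wall: blue hard-cased battery pack with black ends, 120 mm long (its x axis) x 42 mm thick (y) x 50 mm tall, 0.25 to 0.5 kg, standing upright with its brass terminals up; this point is its centre, 25 mm above its underside; its two ends may point either way
- pack1_mid (a point): loose blue hard-cased battery pack with black ends, 120 mm long (its x axis) x 42 mm thick (y) x 50 mm tall, 0.25 to 0.5 kg, standing upright with its brass terminals up; this point is its centre, 25 mm above its underside; its two ends may point either way. It may be absent
- pack2_mid (a point): loose blue hard-cased battery pack with black ends, 120 mm long (its x axis) x 42 mm thick (y) x 50 mm tall, 0.25 to 0.5 kg, standing upright with its brass terminals up; this point is its centre, 25 mm above its underside; its two ends may point either way. It may be absent
- pack3_mid (a point): loose blue hard-cased battery pack with black ends, 120 mm long (its x axis) x 42 mm thick (y) x 50 mm tall, 0.25 to 0.5 kg, standing upright with its brass terminals up; this point is its centre, 25 mm above its underside; its two ends may point either way. It may be absent
- fresh_a_mid (a point): the pack fresh off the charger, standing on the thin cork pad (150 x 70 x 3 mm) beside the grey charger; only one of fresh_a and fresh_b is there. Like the other packs (120 x 42 mm, upright), but it may be sound (flat lid, 50 mm tall all over) or puffed (lid bowed up, 57 mm tall over the middle 98 mm of its length, 54 mm just beyond; sides still 42 mm apart). This point is on its centre line 25 mm above its underside, x along its length
- fresh_b_mid (a point): the pack fresh off the charger, standing on the thin cork pad (150 x 70 x 3 mm) beside the grey charger; only one of fresh_a and fresh_b is there. Like the other packs (120 x 42 mm, upright), but it may be sound (flat lid, 50 mm tall all over) or puffed (lid bowed up, 57 mm tall over the middle 98 mm of its length, 54 mm just beyond; sides still 42 mm apart). This point is on its centre line 25 mm above its underside, x along its length
- charger: bystander, fixed: grey metal charger with a ridged knob, 125 x 155 x 58 mm; origin under its centre
- spur_gear: bystander, loose: steel spur gear lying flat, 66 mm across, 13 mm high; origin under its centre
- receiver: bystander, loose: black plastic receiver box 62 x 38 x 20 mm; origin under its centre
- body_post: bystander, loose: chrome body post standing on its 48 mm foot, 90 mm tall; origin under its centre
- wheel: bystander, loose: mounted tyre lying flat, 68 mm across, 30 mm high; origin under its centre
- hex_driver: bystander, loose: driver 170 mm long, lying flat
There are look-alikes about, which are no part of the job. Of the things shaped like the gauge, the steel one is meant.

How it is judged:
By the outcome, as a careful person would: the job done as asked, in the order asked, and still so for the second after the job is handed in, with the robot touching nothing.
Of fresh_a, fresh_b only 1 to 1 are there at a start; the rules pass over those that are not, and their reading is None.
Of pack1, pack2, pack3 only 2 to 3 are there at a start; the rules pass over those that are not, and their reading is None.
At some moment in a run one of pack1, pack2, pack3, fresh_a, fresh_b may be knocked a few centimetres aside while the robot is not near it.
It also fails if it takes over 208 s, if anything falls off the work surface, if the arm or the gripper's body presses on something with over 40 N, if the wrist force passes 120 N, or if a joint passes its speed limit or range.

## Working session

There is one attempt and no reset: what is moved stays moved. The work goes in short steps, Python scripts to look and compute and a shell command to move; the robot and the scene stay as the last step left them, time stands still between calls to the robot, and variables do not carry over. Pictures are saved under pics/ and viewed, about 12 in all and at most 16, crops included, and the job is handed in when it is done.

```bash
ls; mkdir -p pics; python3 - <<'E'
from plant import *
import cv2
for n in ("top","side"):
    im=read_camera(n); cv2.imwrite(f"pics/{n}0.png",im[:,:,::-1]); print(n,{k:np.round(v,4).tolist() if 'np' in globals() else v for k,v in camera_info(n).items()})
print(get_state())
E
```

```text
pics
top {'K': array([[545.95080863,   0.        , 279.15307634],
       [  0.        , 545.95080863, 216.02934904],
       [  0.        ,   0.        ,   1.        ]]), 'R': array([[ 0.02696601, -0.9995965 ,  0.00892573],
       [-0.9819019 , -0.02816099, -0.18728488],
       [ 0.18746066, -0.00371386, -0.98226509]]), 't': array([-4.67812740e-04,  4.75049713e-01,  1.51599821e+00])}
side {'K': array([[491.58749072,   0.        , 282.65038333],
       [  0.        , 491.58749072, 209.2724486 ],
       [  0.        ,   0.        ,   1.        ]]), 'R': array([[-0.97550003, -0.21930779, -0.0174295 ],
       [-0.10719324,  0.54299679, -0.832865  ],
       [ 0.19211794, -0.8105915 , -0.55320169]]), 't': array([0.46049331, 0.11070729, 1.49817687])}
{'time': 0.1, 'qpos': array([-1.46596068e+00,  2.87116737e-01,  1.57802768e+00,  2.52366285e-06,
        1.27856537e+00, -1.50009994e-01]), 'dq': array([ 0.00114882, -0.00107728, -0.00374829,  0.00108207, -0.00033401,
       -0.00144937]), 'joint_efforts': array([ 1.38552750e-03, -4.07298017e+01, -2.93697095e+01, -1.32184209e-04,
        3.41741150e-03,  1.47581096e-05]), 'eef_pos': array([ 0.17012577, -0.65260615,  0.23006062]), 'tcp_rot': array([ 9.91892182e-01,  1.27077848e-01,  2.51157017e-05, -1.05827222e-03]), 'contact_force': array([-0.91958061, -0.46682261,  0.06058008]), 'wrist_torque': array([ 0.01861774, -0.01464865,  0.02886741]), 'opening': 1.0000166417401475}
```

View pics/top0.png

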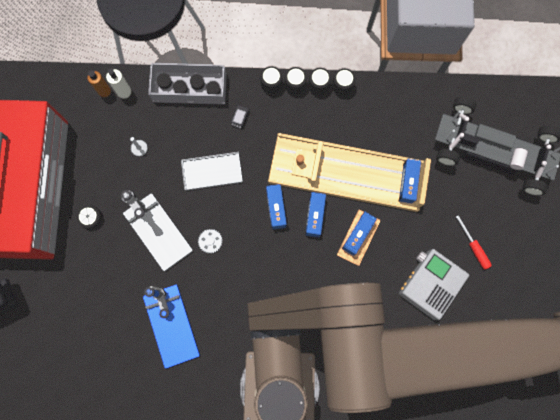

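View pics/side0.png

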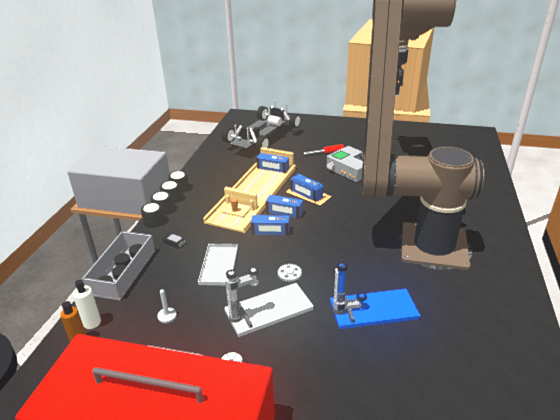

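The top view shows the following:
- **Loose packs:** (277,207) and (316,215).
- **Fresh pack:** on the cork at (360,235).
- **Racked pack:** (412,180).
- **Rack:** stop knob at (300,160).
- **Gauge candidates:** steel/white at (160,232) and blue at (170,325). I choose the steel one.
- **Tray candidates:** white low tray at (212,170) and grey box at (188,85). I choose the low tray.
- **Pack look-alikes:** none other that are blue.

Next is a close crop plus mask measurements.

```bash
cat > h.py <<'E'
import numpy as np, cv2
from plant import *
def proj(n,X):
    c=camera_info(n);p=c["K"]@(c["R"]@np.asarray(X,float)+c["t"]);return p[:2]/p[2]
def plane(n,uv,z):
    c=camera_info(n);d=c["R"].T@np.linalg.inv(c["K"])@np.array([uv[0],uv[1],1.]);o=-c["R"].T@c["t"]
    return o+d*(z-o[2])/d[2]
def rect(n,cnt,z):
    P=np.array([plane(n,p,z)[:2]*1000 for p in cnt.reshape(-1,2)],np.float32)
    (cx,cy),(w,h),a=cv2.minAreaRect(P)
    if w<h: w,h,a=h,w,a+90
    return np.round([cx,cy,w,h,(a+90)%180-90],1)
def blobs(n,im,lo,hi,z,amin=60):
    m=cv2.inRange(cv2.cvtColor(im,cv2.COLOR_RGB2HSV),lo,hi)
    m=cv2.morphologyEx(m,cv2.MORPH_CLOSE,np.ones((3,3)))
    for c in cv2.findContours(m,cv2.RETR_EXTERNAL,cv2.CHAIN_APPROX_NONE)[0]:
        if cv2.contourArea(c)>amin:
            M=cv2.moments(c); print(n,np.round([M['m10']/M['m00'],M['m01']/M['m00']]),cv2.contourArea(c),rect(n,c,z))
E
python3 - <<'E'
from h import *
im=cv2.cvtColor(cv2.imread("pics/top0.png"),cv2.COLOR_BGR2RGB); sd=cv2.cvtColor(cv2.imread("pics/side0.png"),cv2.COLOR_BGR2RGB)
print("blue");blobs("top",im,(105,150,60),(125,255,255),.05);blobs("side",sd,(105,150,60),(125,255,255),.05)
print("bamboo");blobs("top",im,(12,60,120),(28,255,255),.022,100)
print("white");blobs("top",im,(0,0,150),(180,50,255),.015,200)
c=im[120:285,110:440]; cv2.imwrite("pics/c1.png",cv2.resize(c,None,fx=2.4,fy=2.4,interpolation=cv2.INTER_CUBIC)[:,:,::-1])
E
```

```text
blue
top [173. 334.] 2116.5 [160.1 301.6 207.2 100.5  21.2]
top [359. 233.] 504.5 [ 431.4 -215.8  123.4   37.7  -29.9]
top [316. 214.] 531.5 [483.8 -91.  123.2  42.   -6. ]
top [276. 206.] 538.0 [503.7  22.5 123.1  42.7   8.9]
top [411. 180.] 497.5 [ 589.8 -362.5  123.5   43.6   -6.8]
side [380. 309.] 2047.5 [160.9 351.4 205.4 109.   21. ]
side [341. 281.] 105.0 [251.9 272.3  83.4  15.7 -83.3]
side [306. 182.] 147.0 [ 422.9 -203.6  166.1   77.6  -51.7]
side [269. 157.] 72.5 [ 597.6 -375.4  117.7   38.3   -7.5]
bamboo
top [286. 358.] 143.0 [ 77.6 -17.3  85.9  37.   -1.3]
top [264. 352.] 202.0 [95.6 44.7 71.1 33.5  5.9]
top [341. 369.] 822.5 [  52.6 -169.9  217.2   50.5    8. ]
top [371. 369.] 792.0 [  60.6 -251.1  220.8   51.5    7. ]
top [466. 354.] 8509.5 [ 102.7 -536.7  507.   165.4  -82.9]
top [335. 317.] 210.5 [ 195.5 -150.4   50.1   47.8    0.6]
top [366. 314.] 136.5 [ 204.3 -243.3   49.6   40.6    4.4]
top [332. 295.] 203.5 [ 255.  -142.4   50.6   50.1    8.6]
top [365. 292.] 189.0 [ 266.1 -235.8   50.7   44.8    6.7]Traceback (most recent call last):
  File "<stdin>", line 4, in <module>
  File "h.py", line 18, in blobs
    M=cv2.moments(c); print(n,np.round([M['m10']/M['m00'],M['m01']/M['m00']]),cv2.contourArea(c),rect(n,c,z))
                                                                                                 ~~~~^^^^^^^
  File "h.py", line 9, in rect
    P=np.array([plane(n,p,z)[:2]*1000 for p in cnt.reshape(-1,2)],np.float32)
                ~~~~~^^^^^^^
  File "h.py", line 6, in plane
    c=camera_info(n);d=c["R"].T@np.linalg.inv(c["K"])@np.array([uv[0],uv[1],1.]);o=-c["R"].T@c["t"]
ValueError: time passes only in moves, steps and waits
```

```bash
sed -i 's/^def proj/_ci=camera_info; import functools; camera_info=functools.lru_cache(None)(lambda n:_ci(n))\ndef proj/' h.py
python3 - <<'E'
from h import *
im=cv2.cvtColor(cv2.imread("pics/top0.png"),cv2.COLOR_BGR2RGB)
print("cam",-camera_info("top")["R"].T@camera_info("top")["t"])
print("bamboo");im2=im.copy();im2[285:]=0;blobs("top",im2,(10,60,120),(32,255,255),.022,100)
print("white");blobs("top",im2,(0,0,140),(180,60,255),.015,200)
c=im[120:285,110:440]; cv2.imwrite("pics/c1.png",cv2.resize(c,None,fx=2.4,fy=2.4,interpolation=cv2.INTER_CUBIC)[:,:,::-1])
E
```

```text
cam [0.1822748  0.01854046 1.57808592]
bamboo
top [357. 242.] 497.0 [ 424.6 -217.3  150.5   72.7  -25.1]
top [340. 170.] 6228.5 [ 622.  -191.4  464.   165.1   80.8]
top [384.  31.] 326.5 [1083.4 -301.2  193.2   34.1    1.8]
white
top [438. 271.] 1299.5 [ 346.4 -445.6  173.6  100.5  -88.4]
top [210. 241.] 417.0 [403.  211.7  67.3  66.3   2.7]
top [ 87. 216.] 224.0 [466.3 569.5  50.3  49.6   1.6]
top [162. 239.] 1796.0 [410.3 352.5 172.5 102.1  38.3]
top [361. 182.] 1064.5 [ 601.9 -226.7  247.8   97.3   82.1]
top [211. 170.] 1692.5 [612.7 217.  172.3  93.2 -79.9]
top [ 43. 176.] 229.5 [5.780e+02 7.114e+02 1.519e+02 2.050e+01 1.000e-01]
top [519. 157.] 215.0 [ 681.8 -699.3   59.8   39.9  -16.5]
top [310. 164.] 256.5 [657.9 -69.  114.1  56.9 -10.1]
top [188.  32.] 807.0 [1054.1  313.6  169.4   85.2   28. ]
top [491.  39.] 7014.5 [1068.7 -596.4  506.1  250.   -90. ]
top [262.  46.] 14824.0 [1011.6  120.3  806.4  318.   -88.1]
top [55. 32.] 6642.0 [1044.9  711.8  382.7  213.   -88.1]
```

View pics/c1.png

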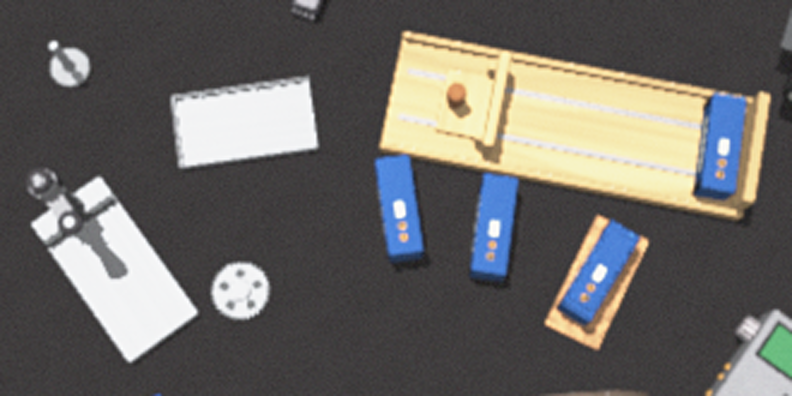

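The crop confirms my choices. The steel gauge base has corners near (100,178), (197,314), (130,362) and (33,224) in the crop, with its column at upper left. The tray is empty and the rack has two floor grooves. The wall is at the right end, and the stop plate's top edge runs from (508,52) to (492,150).

```bash
python3 - <<'E'
from h import *
im=cv2.imread("pics/top0.png");g=cv2.cvtColor(im,cv2.COLOR_BGR2GRAY)
def W(u,v,z): 
    return plane("top",((u-1.2+.5)/2.4+110,(v-1.2+.5)/2.4+120),z)[:2]*1000
def show(nm,pts,z):
    P=np.array([W(*p,z) for p in pts]);print(nm,np.round(P).tolist(),"mean",np.round(P.mean(0),1));return P
def ang(a,b): d=b-a;return round(float(np.degrees(np.arctan2(d[1],d[0]))),1),round(float(np.linalg.norm(d)),1)
G=show("gauge",[(100,178),(197,314),(130,362),(33,224)],.015);print(ang(G[1],G[0]),ang(G[2],G[3]),ang(G[2],G[1]))
R=show("groove",[(698,127),(410,72),(690,172),(400,117)],.01);print(ang(R[0],R[1]),ang(R[2],R[3]))
L=show("rackleft lip",[(405,32),(380,148)],.022);print(ang(L[1],L[0]))
S=show("stoptop",[(509,52),(493,150)],.069);print(ang(S[1],S[0]))
Wl=show("walltop",[(758,95),(742,203)],.072);print(ang(Wl[1],Wl[0]))
show("knob",[(457,93)],.065)
T=show("tray",[(172,97),(308,78),(318,148),(180,167)],.013);print(ang(T[1],T[0]))
show("pad",[(68,220)],.152)
show("coltop",[(42,182)],.18)
F=show("fresh top",[(606,221),(640,238),(594,322),(562,306)],.053);print(ang(F[0],F[3]),ang(F[1],F[2]))
show("racked",[(715,95),(745,98),(735,193),(700,190)],.06)
E
```

```text
gauge [[536.0, 389.0], [372.0, 261.0], [313.0, 337.0], [476.0, 466.0]] mean [424.4 363.3]
(38.0, 207.5) (38.1, 208.1) (-52.0, 96.8)
groove [[623.0, -345.0], [684.0, 14.0], [566.0, -334.0], [625.0, 25.0]] mean [ 624.5 -160.1]
(80.4, 363.8) (80.6, 363.8)
rackleft lip [[732.0, 22.0], [582.0, 48.0]] mean [656.7  34.8]
(-10.1, 152.0)
stoptop [[693.0, -104.0], [571.0, -87.0]] mean [632.4 -95.7]
(-8.2, 123.4)
walltop [[648.0, -403.0], [515.0, -381.0]] mean [ 581.2 -392. ]
(-9.4, 134.6)
knob [[642.0, -43.0]] mean [641.5 -43. ]
tray [[642.0, 308.0], [671.0, 140.0], [582.0, 124.0], [553.0, 292.0]] mean [612.  216.3]
(100.0, 169.8)
pad [[456.0, 388.0]] mean [456.3 388.3]
coltop [[492.0, 413.0]] mean [492.3 412.6]
fresh top [[492.0, -224.0], [473.0, -264.0], [371.0, -209.0], [389.0, -172.0]] mean [ 431.5 -217.2]
(153.3, 115.5) (151.8, 115.4)
racked [[650.0, -354.0], [647.0, -391.0], [529.0, -376.0], [532.0, -335.0]] mean [ 589.5 -363.9]
```

```bash
python3 -m jog '{"travel":[[18,35,-5],[18,35,-5],[18,35,-5],[18,35,-5],[18,35,-5]],"dr":[[0,0,-7.1],[0,0,-7.1],[0,0,-7.1],[0,0,-7.1],[0,0,-7.1]],"jaw":[0,0,0,0,0]}' 60
python3 -m jog '{"travel":[[18,35,-8],[18,35,-8],[18,35,-8],[18,35,-8],[18,35,-8]],"dr":[[0,0,-7.1],[0,0,-0.5],[0,0,0],[0,0,0],[0,0,0]],"jaw":[0,0,0,0,0]}'
python3 -m jog '{"travel":[[18,35,-8],[18,35,-8],[21,30,-8],[0,0,0]],"dr":[[0,0,0],[0,0,0],[0,0,0],[0,0,0]],"jaw":[0,0,0,0]}'
python3 - <<'E'
from h import *
im=read_camera("top");cv2.imwrite("pics/t1.png",im[:,:,::-1])
s=read_camera("side")[120:260,200:400];cv2.imwrite("pics/s1.png",cv2.resize(s,None,fx=3,fy=3,interpolation=cv2.INTER_CUBIC)[:,:,::-1])
E
```

```text
time: 0.52
eef_pos: [0.2605, -0.4761, 0.2053]
tcp_rot: [0.983, -0.185, -0.0, -0.001]
contact_force: [0.1, -0.5, 0.1]
opening: 1.002
time: 0.93
eef_pos: [0.3504, -0.3011, 0.1656]
tcp_rot: [0.969, -0.246, -0.0, -0.0]
contact_force: [0.8, 0.6, -0.3]
opening: 1.0
time: 1.27
eef_pos: [0.4079, -0.1974, 0.1401]
tcp_rot: [0.97, -0.243, -0.002, -0.002]
contact_force: [-0.6, -0.5, 0.7]
opening: 1.0
```

View pics/s1.png

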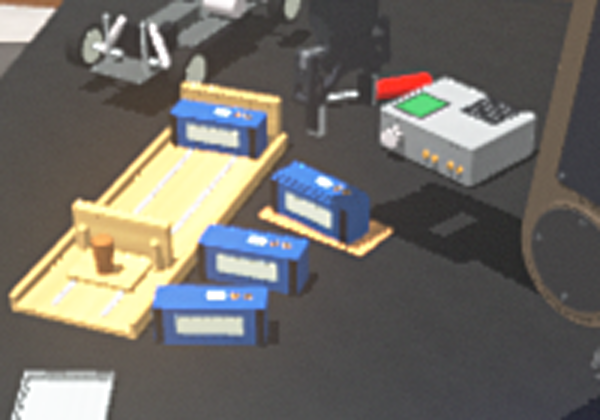

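```bash
python3 - <<'E'
from h import *
s=get_state();print(s["eef_pos"],proj("side",s["eef_pos"]),proj("top",s["eef_pos"]))
im=cv2.cvtColor(cv2.imread("pics/t1.png"),cv2.COLOR_BGR2RGB)
blobs("top",im,(105,150,60),(125,255,255),.053)
E
```

```text
[ 0.40720292 -0.20164067  0.14160026] [313.72225414 161.82557942] [359.25731723 236.44636446]
top [169. 323.] 1317.5 [182.8 309.8 158.3 100.4  21.2]
top [316. 214.] 536.5 [483.1 -90.7 123.2  41.6  -5.9]
top [276. 206.] 540.5 [502.9  22.4 123.2  41.2  10. ]
top [410. 180.] 498.0 [ 588.7 -361.5  123.8   43.7   -7.2]
```

```bash
python3 -m jog '{"travel":[[0,-1,-30],[0,0,-30],[0,0,-30],[0,0,-18],[0,0,-18]],"dr":[[0,0,0],[0,0,0],[0,0,0],[0,0,0],[0,0,0]],"jaw":[0,0,0,0,0]}'
python3 -m jog '{"travel":[[0,0,0],[0,0,0],[0,0,0],[0,0,0],[0,0,0]],"dr":[[0,0,0],[0,0,0],[0,0,0],[0,0,0],[0,0,0]],"jaw":[255,255,255,255,255]}' 70
python3 -m jog '{"travel":[[0,0,0],[0,0,0],[0,0,0],[0,0,0],[0,0,0]],"dr":[[0,0,0],[0,0,0],[0,0,0],[0,0,0],[0,0,0]],"jaw":[255,255,255,255,255]}'
```

```text
time: 1.78
eef_pos: [0.4061, -0.2053, 0.015]
tcp_rot: [0.969, -0.247, -0.001, -0.0]
contact_force: [0.2, -0.3, 0.1]
opening: 0.997
time: 2.2
eef_pos: [0.4083, -0.2055, 0.0182]
tcp_rot: [0.969, -0.246, 0.002, 0.001]
contact_force: [-1.3, -0.4, 2.8]
opening: 0.482
time: 2.62
eef_pos: [0.4083, -0.2055, 0.0181]
tcp_rot: [0.969, -0.246, 0.001, 0.001]
contact_force: [-1.5, -1.3, 6.3]
opening: 0.483
```

```bash
python3 -m jog '{"travel":[[0,0,10],[0,0,25],[0,0,32],[0,0,32],[0,0,32]],"dr":[[0,0,0],[0,0,0],[0,0,0],[0,0,0],[0,0,0]],"jaw":[255,255,255,255,255]}'
python3 -m jog '{"travel":[[10,28,0],[12,33,0],[12,33,0],[12,33,0],[12,33,0]],"dr":[[0,0,4],[0,0,6],[0,0,6],[0,0,6],[0,0,6]],"jaw":[255,255,255,255,255]}'
python3 -m jog '{"travel":[[12,33,0],[12,32,0],[-14,32,0],[-14,32,0],[-14,32,0]],"dr":[[0,0,6],[0,0,6],[0,0,6],[0,0,6],[0,0,6]],"jaw":[255,255,255,255,255]}'
python3 -m jog '{"travel":[[-14,32,0],[-15,32,0],[-15,32,0],[-15,32,0],[-15,32,0]],"dr":[[0,0,6],[0,0,2.5],[0,0,0],[0,0,0],[0,0,0]],"jaw":[255,255,255,255,255]}'
python3 -m jog '{"travel":[[-15,32,0],[0,0,0],[0,0,0]],"dr":[[0,0,0],[0,0,0],[0,0,0]],"jaw":[255,255,255]}'
```

```text
time: 3.03
eef_pos: [0.406, -0.2029, 0.1479]
tcp_rot: [0.969, -0.246, -0.001, -0.001]
contact_force: [0.8, -1.4, -3.5]
opening: 0.483
time: 3.45
eef_pos: [0.4643, -0.0421, 0.147]
tcp_rot: [1.0, -0.002, -0.001, -0.0]
contact_force: [-0.2, 0.7, -2.8]
opening: 0.481
time: 3.87
eef_pos: [0.4452, 0.1184, 0.1466]
tcp_rot: [0.966, 0.257, -0.001, -0.0]
contact_force: [1.2, 0.5, -3.2]
opening: 0.482
time: 4.28
eef_pos: [0.3709, 0.2779, 0.1469]
tcp_rot: [0.945, 0.326, -0.001, 0.0]
contact_force: [0.8, -0.4, -3.4]
opening: 0.479
time: 4.53
eef_pos: [0.356, 0.3098, 0.1467]
tcp_rot: [0.945, 0.328, -0.001, 0.0]
contact_force: [-0.0, 0.6, -3.2]
opening: 0.48
```

```bash
python3 -m jog '{"travel":[[0,0,-30],[0,0,-30],[0,0,-28],[0,0,-20],[0,0,0]],"dr":[[0,0,0],[0,0,0],[0,0,0],[0,0,0],[0,0,0]],"jaw":[255,255,255,255,255]}'
python3 -m jog '{"travel":[[11.5,9,0],[11.5,9,0],[11.5,9,0],[11.5,9,0],[0,0,0]],"dr":[[0,0,0],[0,0,0],[0,0,0],[0,0,0],[0,0,0]],"jaw":[255,255,255,255,255]}'
python3 - <<'E'
from h import *
s=read_camera("side")[220:360,180:380];cv2.imwrite("pics/s2.png",cv2.resize(s,None,fx=3.5,fy=3.5,interpolation=cv2.INTER_CUBIC)[:,:,::-1])
E
```

```text
time: 4.95
eef_pos: [0.3544, 0.3055, 0.0345]
tcp_rot: [0.946, 0.325, -0.006, 0.001]
contact_force: [-0.3, -0.9, -4.0]
opening: 0.487
time: 5.37
eef_pos: [0.408, 0.346, 0.0418]
tcp_rot: [0.946, 0.325, 0.003, -0.0]
contact_force: [-0.5, -0.8, -2.5]
opening: 0.478
```

View pics/s2.png

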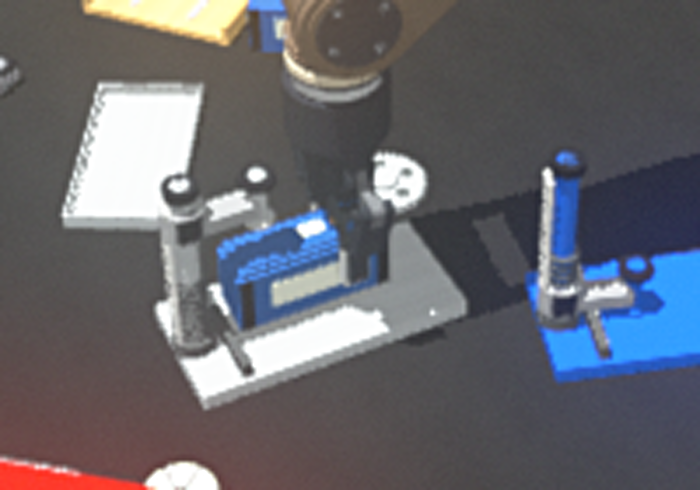

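The pack is on the base with its far end beneath the raised foot, near the back stop bar. I lower it gently.

```bash
python3 -m jog '{"travel":[[0,0,-4],[0,0,-3],[0,0,-2],[0,0,0]],"dr":[[0,0,0],[0,0,0],[0,0,0],[0,0,0]],"jaw":[255,255,255,255]}'
python3 -m jog '{"travel":[[0,0,-1],[0,0,0],[0,0,0]],"dr":[[0,0,0],[0,0,0],[0,0,0]],"jaw":[255,255,255]}'
```

```text
time: 5.75
eef_pos: [0.4037, 0.3444, 0.0305]
tcp_rot: [0.946, 0.326, -0.0, 0.0]
contact_force: [-0.7, -0.2, -1.8]
opening: 0.483
time: 6.0
eef_pos: [0.4042, 0.3448, 0.0302]
tcp_rot: [0.945, 0.326, 0.0, 0.0]
contact_force: [-3.6, -2.6, 6.2]
opening: 0.483
```

```bash
python3 -m jog '{"travel":[[0,0,0],[0,0,0],[0,0,0],[0,0,0]],"dr":[[0,0,0],[0,0,0],[0,0,0],[0,0,0]],"jaw":[80,0,0,0]}'
python3 -m jog '{"travel":[[-12,-9.5,0],[-18,-14,0],[-18,-14,20],[0,0,38],[0,0,38]],"dr":[[0,0,0],[0,0,0],[0,0,0],[0,0,0],[0,0,0]],"jaw":[0,0,0,0,0]}'
python3 -m jog '{"travel":[[0,0,38],[0,0,38],[0,0,30],[24,19,0],[24,19,0]],"dr":[[0,0,0],[0,0,0],[0,0,0],[0,0,0],[0,0,0]],"jaw":[255,255,255,255,255]}'
python3 -m jog '{"travel":[[23,19,0],[22,18,0],[0,0,0],[0,0,0]],"dr":[[0,0,0],[0,0,0],[0,0,0],[0,0,0]],"jaw":[255,255,255,255]}'
python3 - <<'E'
from h import *
import scipy
t=read_camera("top")[170:290,100:260];s=read_camera("side")[200:360,180:360]
cv2.imwrite("pics/c3.png",np.hstack([cv2.resize(t,(533,400)),cv2.resize(s,(267,400))])[:,:,::-1] if 0 else cv2.resize(t,(640,480),interpolation=cv2.INTER_CUBIC)[:,:,::-1])
print(get_state()["eef_pos"],get_state()["contact_force"])
E
```

```text
time: 6.33
eef_pos: [0.4043, 0.3449, 0.0293]
tcp_rot: [0.946, 0.326, 0.0, -0.0]
contact_force: [-0.0, 0.4, -0.3]
opening: 0.996
time: 6.75
eef_pos: [0.3533, 0.3057, 0.1238]
tcp_rot: [0.946, 0.325, -0.003, 0.0]
contact_force: [-0.1, 0.7, -0.1]
opening: 1.005
time: 7.17
eef_pos: [0.4058, 0.3465, 0.236]
tcp_rot: [0.946, 0.326, 0.005, -0.001]
contact_force: [-0.3, -0.6, 0.2]
opening: 0.299
time: 7.5
eef_pos: [0.4495, 0.3826, 0.2303]
tcp_rot: [0.946, 0.326, -0.001, 0.0]
contact_force: [-0.9, -0.1, 0.1]
opening: 0.001
[0.44848267 0.38188571 0.23073169] [-0.75612396 -0.1862948   0.1211323 ]
```

View pics/c3.png

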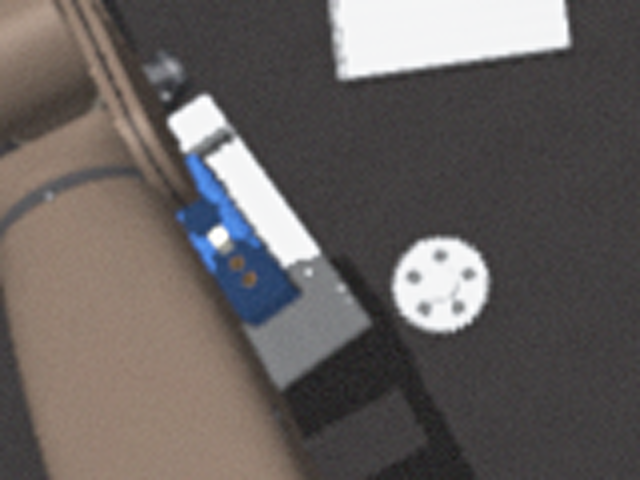

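The pack stands on the base aligned with it and its far end just short of the bar. Now I press.

```bash
python3 -m jog '{"travel":[[0,0,-25],[0,0,-25],[0,0,-18],[0,0,-8],[0,0,-4]],"dr":[[0,0,0],[0,0,0],[0,0,0],[0,0,0],[0,0,0]],"jaw":[255,255,255,255,255]}'
python3 -m jog '{"travel":[[0,0,-8],[0,0,-8],[0,0,-8],[0,0,-4],[0,0,0]],"dr":[[0,0,0],[0,0,0],[0,0,0],[0,0,0],[0,0,0]],"jaw":[255,255,255,255,255]}'
python3 -m jog '{"travel":[[0,0,-3],[0,0,-2],[0,0,0],[0,0,0]],"dr":[[0,0,0],[0,0,0],[0,0,0],[0,0,0]],"jaw":[255,255,255,255]}'
```

```text
time: 8.02
eef_pos: [0.4476, 0.3814, 0.15]
tcp_rot: [0.946, 0.326, -0.002, 0.0]
contact_force: [-0.2, 0.8, 0.6]
opening: 0.0
time: 8.43
eef_pos: [0.4495, 0.3825, 0.123]
tcp_rot: [0.946, 0.325, 0.0, -0.0]
contact_force: [0.3, -0.8, 3.3]
opening: -0.0
time: 8.77
eef_pos: [0.4495, 0.3825, 0.1187]
tcp_rot: [0.946, 0.326, 0.001, -0.0]
contact_force: [0.6, -0.6, 3.1]
opening: -0.004
```

```bash
python3 -m jog '{"travel":[[0,0,-3],[0,0,0],[0,0,0]],"dr":[[0,0,0],[0,0,0],[0,0,0]],"jaw":[255,255,255]}'
python3 -m jog '{"travel":[[0,0,-1.5],[0,0,0],[0,0,0]],"dr":[[0,0,0],[0,0,0],[0,0,0]],"jaw":[255,255,255]}'
python3 -m jog '{"travel":[[0,0,-1.5],[0,0,0],[0,0,0]],"dr":[[0,0,0],[0,0,0],[0,0,0]],"jaw":[255,255,255]}'
python3 - <<'E'
from h import *
s=read_camera("side")[200:340,180:340];cv2.imwrite("pics/s4.png",cv2.resize(s,(640,560),interpolation=cv2.INTER_CUBIC)[:,:,::-1])
E
```

```text
time: 9.02
eef_pos: [0.4494, 0.3825, 0.1154]
tcp_rot: [0.946, 0.326, 0.0, -0.0]
contact_force: [0.4, 1.0, 2.5]
opening: 0.0
time: 9.27
eef_pos: [0.4495, 0.3825, 0.115]
tcp_rot: [0.946, 0.326, 0.0, -0.0]
contact_force: [-0.3, -1.6, 7.4]
opening: -0.0
time: 9.52
eef_pos: [0.4496, 0.3826, 0.1149]
tcp_rot: [0.945, 0.326, 0.0, 0.0]
contact_force: [-3.6, -2.0, 11.4]
opening: 0.003
```

View pics/s4.png

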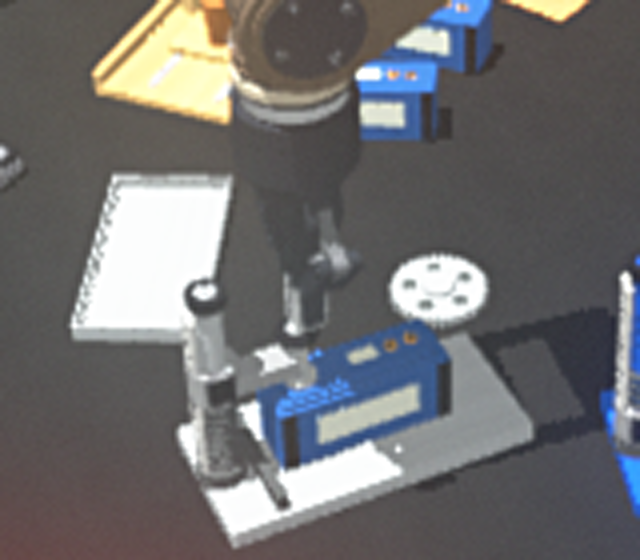

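The foot stopped hard on the lid at TCP z = 115 mm, with the force rising from 3 to 11 N. That gives 115−42−15 ≈ 58 mm, which is over 53, so the pack is puffed and goes to the tray. The picture shows the foot bearing on the lid.

```bash
python3 -m jog '{"travel":[[0,0,30],[0,0,38],[0,0,38],[0,0,12],[-24,-19,0]],"dr":[[0,0,0],[0,0,0],[0,0,0],[0,0,0],[0,0,0]],"jaw":[255,255,255,255,255]}'
python3 -m jog '{"travel":[[-24,-19,0],[-24,-19,0],[-24,-19,0],[0,0,-38],[0,0,-38]],"dr":[[0,0,0],[0,0,0],[0,0,0],[0,0,0],[0,0,0]],"jaw":[0,0,0,0,0]}'
python3 -m jog '{"travel":[[0,0,-38],[0,0,-38],[0,0,-30],[0,0,-15],[0,0,0]],"dr":[[0,0,0],[0,0,0],[0,0,0],[0,0,0],[0,0,0]],"jaw":[0,0,0,0,0]}'
```

```text
time: 9.98
eef_pos: [0.4293, 0.3656, 0.2352]
tcp_rot: [0.946, 0.325, 0.005, -0.001]
contact_force: [-0.1, -0.0, 0.4]
opening: -0.0
time: 10.4
eef_pos: [0.3536, 0.3066, 0.1563]
tcp_rot: [0.946, 0.326, 0.004, -0.001]
contact_force: [0.0, -0.6, -1.3]
opening: 0.711
time: 10.82
eef_pos: [0.3487, 0.3038, 0.0281]
tcp_rot: [0.946, 0.325, -0.006, 0.001]
contact_force: [-1.6, 0.3, -0.5]
opening: 0.999
```

```bash
python3 -m jog '{"travel":[[14,10.5,1],[14,10.5,0],[14,10.5,0],[12,9,0],[0,0,0]],"dr":[[0,0,0],[0,0,0],[0,0,0],[0,0,0],[0,0,0]],"jaw":[0,0,0,0,0]}'
python3 -m jog '{"travel":[[0,0,0],[0,0,0],[0,0,0],[0,0,0],[0,0,0]],"dr":[[0,0,0],[0,0,0],[0,0,0],[0,0,0],[0,0,0]],"jaw":[255,255,255,255,255]}' 70
python3 -m jog '{"travel":[[0,0,0],[0,0,0],[0,0,0],[0,0,4],[0,0,4]],"dr":[[0,0,0],[0,0,0],[0,0,0],[0,0,0],[0,0,0]],"jaw":[255,255,255,255,255]}'
python3 -m jog '{"travel":[[-14,-11,0],[-14,-11,0],[-14,-11,0],[-14,-11,0],[0,0,0]],"dr":[[0,0,0],[0,0,0],[0,0,0],[0,0,0],[0,0,0]],"jaw":[255,255,255,255,255]}'
```

```text
time: 11.23
eef_pos: [0.4102, 0.3486, 0.0362]
tcp_rot: [0.946, 0.326, 0.002, -0.0]
contact_force: [0.2, 0.1, 0.7]
opening: 1.002
time: 11.65
eef_pos: [0.4066, 0.3465, 0.0345]
tcp_rot: [0.946, 0.326, -0.0, -0.0]
contact_force: [-0.7, -0.5, 2.7]
opening: 0.475
time: 12.07
eef_pos: [0.4062, 0.3463, 0.0413]
tcp_rot: [0.946, 0.326, -0.001, 0.0]
contact_force: [-0.2, 0.6, -3.2]
opening: 0.479
time: 12.48
eef_pos: [0.3472, 0.3006, 0.0405]
tcp_rot: [0.945, 0.326, -0.003, 0.001]
contact_force: [-0.3, -1.0, -4.2]
opening: 0.479
```

```bash
python3 -m jog '{"travel":[[0,0,25],[0,0,35],[0,0,35],[0,0,35],[0,0,20]],"dr":[[0,0,0],[0,0,0],[0,0,0],[0,0,0],[0,0,0]],"jaw":[255,255,255,255,255]}'
python3 -m jog '{"travel":[[30,-12,0],[30,-12,0],[30,-12,0],[30,-12,0],[30,-12,0]],"dr":[[0,0,6.2],[0,0,6.2],[0,0,6.2],[0,0,6.2],[0,0,6.2]],"jaw":[255,255,255,255,255]}'
python3 -m jog '{"travel":[[30,-12,0],[30,-12,0],[30,-12,0],[27,-10,0],[0,0,0]],"dr":[[0,0,6.2],[0,0,6.2],[0,0,6.2],[0,0,6.2],[0,0,6]],"jaw":[255,255,255,255,255]}'
python3 -m jog '{"travel":[[0,0,-35],[0,0,-35],[0,0,-35],[0,0,-10],[0,0,0]],"dr":[[0,0,0],[0,0,0],[0,0,0],[0,0,0],[0,0,0]],"jaw":[255,255,255,255,255]}'
```

```text
time: 12.9
eef_pos: [0.353, 0.3039, 0.1968]
tcp_rot: [0.946, 0.326, 0.003, -0.001]
contact_force: [1.1, 0.2, -3.3]
opening: 0.483
time: 13.32
eef_pos: [0.5027, 0.2422, 0.192]
tcp_rot: [0.823, 0.569, 0.0, 0.0]
contact_force: [0.1, 0.8, -2.2]
opening: 0.483
time: 13.73
eef_pos: [0.6232, 0.1939, 0.1915]
tcp_rot: [0.643, 0.765, 0.001, 0.002]
contact_force: [-0.9, -0.7, -2.8]
opening: 0.481
time: 14.15
eef_pos: [0.6149, 0.1962, 0.072]
tcp_rot: [0.644, 0.765, -0.004, -0.003]
contact_force: [-0.6, -0.2, -3.7]
opening: 0.481
```

```bash
python3 -m jog '{"travel":[[0,-1,-20],[0,-1,-20],[0,0,-5],[0,0,-2],[0,0,0]],"dr":[[0,0,0],[0,0,0],[0,0,0],[0,0,0],[0,0,0]],"jaw":[255,255,255,255,255]}'
python3 -m jog '{"travel":[[0,0,-2],[0,0,0],[0,0,0]],"dr":[[0,0,0],[0,0,0],[0,0,0]],"jaw":[255,255,255]}'
python3 -m jog '{"travel":[[0,0,-1],[0,0,0],[0,0,0]],"dr":[[0,0,0],[0,0,0],[0,0,0]],"jaw":[255,255,255]}'
```

```text
time: 14.57
eef_pos: [0.6193, 0.1951, 0.0319]
tcp_rot: [0.644, 0.765, 0.001, 0.001]
contact_force: [0.4, -0.6, -3.7]
opening: 0.479
time: 14.82
eef_pos: [0.619, 0.195, 0.0297]
tcp_rot: [0.644, 0.765, 0.001, 0.001]
contact_force: [0.5, 0.8, -3.9]
opening: 0.48
time: 15.07
eef_pos: [0.6182, 0.1948, 0.0275]
tcp_rot: [0.644, 0.765, 0.0, 0.0]
contact_force: [0.1, 0.1, -4.3]
opening: 0.481
```

```bash
python3 -m jog '{"travel":[[0,0,-3],[0,0,0],[0,0,0]],"dr":[[0,0,0],[0,0,0],[0,0,0]],"jaw":[255,255,255]}'
python3 -m jog '{"travel":[[0,0,-1.5],[0,0,0],[0,0,0]],"dr":[[0,0,0],[0,0,0],[0,0,0]],"jaw":[255,255,255]}'
python3 -m jog '{"travel":[[0,0,-1],[0,0,0],[0,0,0]],"dr":[[0,0,0],[0,0,0],[0,0,0]],"jaw":[255,255,255]}'
```

```text
time: 15.32
eef_pos: [0.6178, 0.1947, 0.0238]
tcp_rot: [0.644, 0.765, -0.0, -0.0]
contact_force: [-0.3, -0.3, -3.1]
opening: 0.48
time: 15.57
eef_pos: [0.6181, 0.1948, 0.0227]
tcp_rot: [0.644, 0.765, -0.0, -0.0]
contact_force: [0.2, 0.0, -2.7]
opening: 0.476
time: 15.82
eef_pos: [0.6184, 0.1948, 0.0226]
tcp_rot: [0.644, 0.765, 0.0, 0.0]
contact_force: [-2.5, -0.1, 1.5]
opening: 0.479
```

```bash
python3 -m jog '{"travel":[[0,0,0],[0,0,0],[0,0,0],[0,0,25],[0,0,35]],"dr":[[0,0,0],[0,0,0],[0,0,0],[0,0,0],[0,0,0]],"jaw":[60,0,0,0,0]}'
python3 -m jog '{"travel":[[0,0,35],[0,0,35],[-15,-25,20],[-15,-25,0],[-15,-25,0]],"dr":[[0,0,-7],[0,0,-7],[0,0,-7],[0,0,-7],[0,0,-7]],"jaw":[0,0,0,0,0]}'
python3 - <<'E'
from h import *
t=read_camera("top");cv2.imwrite("pics/t5.png",t[:,:,::-1]);blobs("top",t,(105,150,60),(125,255,255),.05)
s=read_camera("side");cv2.imwrite("pics/s5.png",cv2.resize(s[120:350,140:420],None,fx=2.5,fy=2.5,interpolation=cv2.INTER_CUBIC)[:,:,::-1])
print(proj("side",[.5037,.0225,.05]),proj("side",[.4838,-.091,.05]))
blobs("side",s,(105,130,40),(125,255,255),.05)
E
```

```text
time: 16.23
eef_pos: [0.615, 0.1943, 0.0779]
tcp_rot: [0.644, 0.765, -0.003, -0.003]
contact_force: [-0.8, -0.5, 0.4]
opening: 1.002
time: 16.65
eef_pos: [0.5744, 0.1195, 0.175]
tcp_rot: [0.846, 0.534, 0.003, 0.002]
contact_force: [1.2, 0.1, 0.3]
opening: 0.999
top [170. 338.] 907.0 [160.6 301.7 206.3 100.6  21.2]
top [316. 214.] 536.5 [484.1 -90.9 123.5  42.2  -5.8]
top [276. 205.] 483.0 [504.2  22.1 124.7  40.2  10.2]
top [195. 169.] 134.0 [600.8 259.6  45.   34.7   3.1]
top [410. 181.] 500.0 [ 589.8 -362.3  121.9   42.9   -7. ]
[271.01260758 217.93231593] [284.94191552 199.6015718 ]
side [380. 309.] 2094.0 [160.5 351.6 206.6 110.6  21.1]
side [341. 282.] 114.0 [251.8 274.1  86.9  15.8 -83.3]
side [216. 258.] 465.0 [608.8 242.  170.3  41.9 -76.8]
side [284. 201.] 167.5 [485.7 -80.9 115.3  58.7  -5.8]
side [270. 158.] 117.5 [ 601.3 -341.6  121.4  108.3   -7.8]
```

View pics/s5.png

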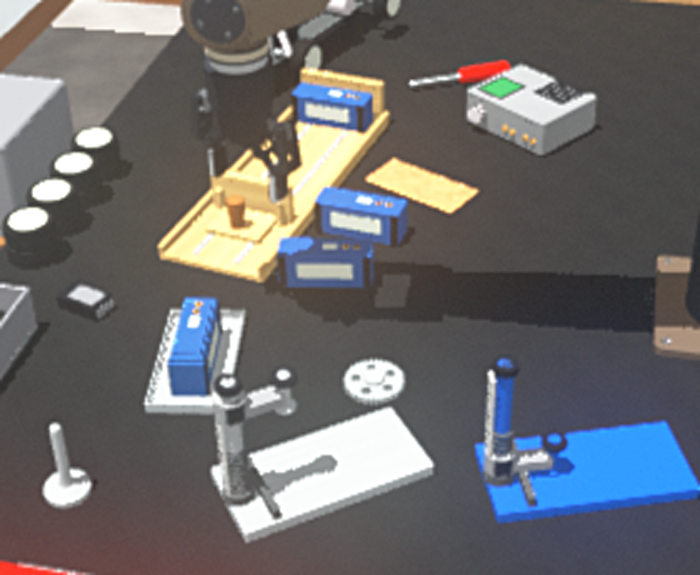

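Picture check: the fresh pack stands upright in the tray, the gauge foot is back up, and both loose packs are where they were. Next is pack B at (484,-91).

```bash
python3 -m jog '{"travel":[[-8,-21,0],[-8,-21,0],[-8,-21,0],[-9,-21,0],[-9,-21,0]],"dr":[[0,0,-7.1],[0,0,-7.1],[0,0,-7.1],[0,0,-7.1],[0,0,-7.1]],"jaw":[0,0,0,0,0]}'
python3 -m jog '{"travel":[[-9,-21,-10],[-9,-21,-10],[-9,-21,-10],[-9,-21,-10],[-9,-20,-10]],"dr":[[0,0,-7.1],[0,0,-7.1],[0,0,-7.1],[0,0,-7.1],[0,0,-6.5]],"jaw":[0,0,0,0,0]}'
python3 -m jog '{"travel":[[0,0,0],[0,0,0],[0,0,0]],"dr":[[0,0,0],[0,0,0],[0,0,0]],"jaw":[0,0,0]}'
```

```text
time: 17.17
eef_pos: [0.5313, 0.0144, 0.172]
tcp_rot: [0.968, 0.251, 0.001, 0.0]
contact_force: [0.1, -0.6, -0.1]
opening: 1.0
time: 17.58
eef_pos: [0.4864, -0.09, 0.1217]
tcp_rot: [0.999, -0.051, 0.001, 0.0]
contact_force: [0.6, 0.1, -0.8]
opening: 1.0
time: 17.83
eef_pos: [0.487, -0.0888, 0.1224]
tcp_rot: [0.999, -0.048, 0.001, -0.0]
contact_force: [0.5, 1.0, 0.0]
opening: 1.002
```

```bash
python3 -m jog '{"travel":[[-1,-2,-30],[0,0,-30],[0,0,-30],[0,0,-18],[0,0,0]],"dr":[[0,0,0],[0,0,0],[0,0,0],[0,0,0],[0,0,0]],"jaw":[0,0,0,0,0]}'
python3 -m jog '{"travel":[[0,0,0],[0,0,0],[0,0,0],[0,0,0],[0,0,0]],"dr":[[0,0,0],[0,0,0],[0,0,0],[0,0,0],[0,0,0]],"jaw":[255,255,255,255,255]}' 70
python3 -m jog '{"travel":[[0,0,0],[0,0,0],[0,0,0],[0,0,20],[0,0,30]],"dr":[[0,0,0],[0,0,0],[0,0,0],[0,0,0],[0,0,0]],"jaw":[255,255,255,255,255]}'
```

```text
time: 18.25
eef_pos: [0.4829, -0.089, 0.0104]
tcp_rot: [0.999, -0.047, -0.003, -0.001]
contact_force: [-1.3, 0.5, -0.2]
opening: 0.997
time: 18.67
eef_pos: [0.4872, -0.0918, 0.0161]
tcp_rot: [0.999, -0.049, 0.002, 0.001]
contact_force: [0.4, 0.5, 5.0]
opening: 0.483
time: 19.08
eef_pos: [0.4814, -0.0897, 0.0608]
tcp_rot: [0.999, -0.049, -0.005, -0.002]
contact_force: [0.1, -0.0, -4.5]
opening: 0.479
```

```bash
python3 -m jog '{"travel":[[0,0,36],[0,0,36],[20,-32,0],[20,-32,0],[20,-32,0]],"dr":[[0,0,0],[0,0,0],[0,0,-2],[0,0,-2],[0,0,0]],"jaw":[255,255,255,255,255]}'
python3 -m jog '{"travel":[[20,-32,0],[20,-32,0],[20,-32,0],[0,0,0],[0,0,0]],"dr":[[0,0,0],[0,0,0],[0,0,0],[0,0,0],[0,0,0]],"jaw":[255,255,255,255,255]}'
python3 - <<'E'
from h import *
t=read_camera("top");cv2.imwrite("pics/t6.png",t[:,:,::-1]);blobs("top",t,(105,150,60),(125,255,255),.05)
E
```

```text
time: 19.5
eef_pos: [0.5454, -0.1878, 0.1368]
tcp_rot: [0.996, -0.084, 0.001, 0.0]
contact_force: [1.2, 0.9, -4.9]
opening: 0.481
time: 19.92
eef_pos: [0.6045, -0.2845, 0.1338]
tcp_rot: [0.996, -0.085, -0.001, -0.001]
contact_force: [-0.6, 0.4, -4.1]
opening: 0.482
top [169. 353.] 474.0 [136.9 307.3 168.1  73.3  21.2]
top [172. 310.] 212.0 [187.8 298.  158.2  73.9  20.7]
top [276. 206.] 541.0 [504.2  22.4 123.9  41.6  10. ]
top [411. 192.] 82.0 [ 565.8 -363.4   75.9   32.   -12.1]
top [209. 167.] 431.0 [607.7 218.6 115.6  44.5 -80.1]
```

```bash
python3 -m jog '{"travel":[[1,0,-35],[0,0,-35],[0,0,-25],[0,0,-6],[0,0,0]],"dr":[[0,0,0],[0,0,0],[0,0,0],[0,0,0],[0,0,0]],"jaw":[255,255,255,255,255]}'
python3 -m jog '{"travel":[[0,0,-2],[0,0,0],[0,0,0]],"dr":[[0,0,0],[0,0,0],[0,0,0]],"jaw":[255,255,255]}'
python3 - <<'E'
from h import *
s=read_camera("side");cv2.imwrite("pics/s7.png",cv2.resize(s[130:230,190:340],None,fx=4,fy=4,interpolation=cv2.INTER_CUBIC)[:,:,::-1])
E
```

```text
time: 20.38
eef_pos: [0.6033, -0.2803, 0.0314]
tcp_rot: [0.997, -0.083, -0.003, -0.002]
contact_force: [0.1, -0.4, -4.0]
opening: 0.48
time: 20.63
eef_pos: [0.6078, -0.284, 0.0358]
tcp_rot: [0.997, -0.084, 0.002, 0.001]
contact_force: [-0.2, -0.3, -4.0]
opening: 0.483
```

View pics/s7.png

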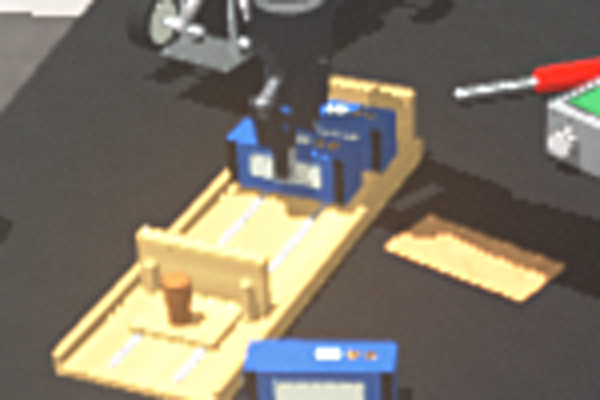

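It is inside the lips with a gap to the racked pack. I lower it.

```bash
python3 -m jog '{"travel":[[0,0,-4],[0,0,-2],[0,0,0],[0,0,0]],"dr":[[0,0,0],[0,0,0],[0,0,0],[0,0,0]],"jaw":[255,255,255,255]}'
python3 -m jog '{"travel":[[0,0,-2],[0,0,0],[0,0,0]],"dr":[[0,0,0],[0,0,0],[0,0,0]],"jaw":[255,255,255]}'
python3 -m jog '{"travel":[[0,0,-1.5],[0,0,0],[0,0,0]],"dr":[[0,0,0],[0,0,0],[0,0,0]],"jaw":[255,255,255]}'
```

```text
time: 21.02
eef_pos: [0.606, -0.2831, 0.0266]
tcp_rot: [0.996, -0.084, -0.0, -0.0]
contact_force: [-0.6, -0.1, -4.9]
opening: 0.482
time: 21.27
eef_pos: [0.6068, -0.2836, 0.0262]
tcp_rot: [0.996, -0.084, 0.001, 0.0]
contact_force: [-3.0, 0.7, 2.6]
opening: 0.477
time: 21.52
eef_pos: [0.6069, -0.2837, 0.0261]
tcp_rot: [0.997, -0.084, 0.0, 0.0]
contact_force: [-5.3, 1.9, 9.7]
opening: 0.485
```

```bash
python3 -m jog '{"travel":[[0,0,0],[0,0,0],[0,0,0],[0,0,25],[0,0,35]],"dr":[[0,0,0],[0,0,0],[0,0,0],[0,0,0],[0,0,0]],"jaw":[70,50,50,50,0]}'
python3 -m jog '{"travel":[[0,0,35],[0,0,15],[-12,38,0],[-13,38,0],[-13,38,0]],"dr":[[0,0,0],[0,0,0],[0,0,5],[0,0,5],[0,0,5]],"jaw":[0,0,0,0,0]}'
python3 -m jog '{"travel":[[-13,38,0],[-13,38,0],[-13,38,0],[-13,38,0],[-13,38,0]],"dr":[[0,0,4.8],[0,0,0],[0,0,0],[0,0,0],[0,0,0]],"jaw":[0,0,0,0,0]}'
python3 -m jog '{"travel":[[0,0,0],[0,0,0],[0,0,0]],"dr":[[0,0,0],[0,0,0],[0,0,0]],"jaw":[0,0,0]}'
python3 - <<'E'
from h import *
t=read_camera("top");cv2.imwrite("pics/t8.png",t[:,:,::-1]);blobs("top",t,(105,150,60),(125,255,255),.06)
E
```

```text
time: 21.93
eef_pos: [0.6032, -0.2814, 0.0786]
tcp_rot: [0.996, -0.084, -0.004, -0.002]
contact_force: [-0.7, 0.3, -0.2]
opening: 0.919
time: 22.35
eef_pos: [0.5677, -0.1685, 0.1332]
tcp_rot: [0.999, 0.048, 0.0, 0.0]
contact_force: [0.1, 0.7, -0.1]
opening: 1.001
time: 22.77
eef_pos: [0.5021, 0.0224, 0.1327]
tcp_rot: [0.996, 0.089, -0.0, -0.0]
contact_force: [1.1, 0.4, -0.1]
opening: 0.998
time: 23.02
eef_pos: [0.5033, 0.0208, 0.1332]
tcp_rot: [0.996, 0.089, 0.0, 0.0]
contact_force: [0.9, 1.2, 0.3]
opening: 0.997
top [173. 332.] 2010.0 [161.6 300.4 202.9  99.8  21.1]
top [410. 180.] 501.0 [ 586.9 -360.3  121.4   43.8   -6.8]
top [209. 167.] 437.0 [605.2 217.4 114.9  44.  -80.4]
top [383. 175.] 496.0 [ 601.5 -281.   122.1   41.2   -9.7]
```

```bash
python3 -m jog '{"travel":[[0,1,-30],[0,0,-20],[0,0,0]],"dr":[[0,0,0],[0,0,0],[0,0,0]],"jaw":[0,0,0]}'
python3 - <<'E'
from h import *
s=read_camera("side");cv2.imwrite("pics/s8.png",cv2.resize(s[130:250,190:340],None,fx=4,fy=4,interpolation=cv2.INTER_CUBIC)[:,:,::-1])
E
```

```text
time: 23.32
eef_pos: [0.5004, 0.0209, 0.0791]
tcp_rot: [0.996, 0.088, -0.004, -0.001]
contact_force: [-0.6, 0.8, -1.0]
opening: 1.001
```

View pics/s8.png

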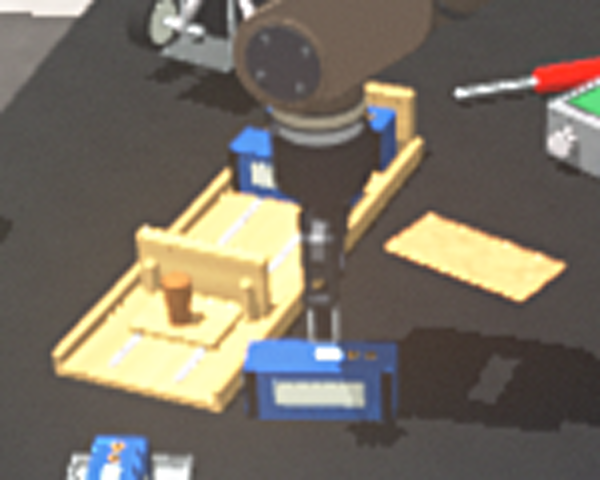

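Pack A is unmoved, spanning (245–397, 340–420), and the gripper is above it.

```bash
python3 -m jog '{"travel":[[0,1,-25],[0,0,-25],[0,0,-17],[0,0,0],[0,0,0]],"dr":[[0,0,0],[0,0,0],[0,0,0],[0,0,0],[0,0,0]],"jaw":[0,0,0,0,0]}'
python3 -m jog '{"travel":[[0,0,0],[0,0,0],[0,0,0],[0,0,0],[0,0,0]],"dr":[[0,0,0],[0,0,0],[0,0,0],[0,0,0],[0,0,0]],"jaw":[255,255,255,255,255]}' 70
python3 -m jog '{"travel":[[0,0,0],[0,0,0],[0,0,0],[0,0,20],[0,0,30]],"dr":[[0,0,0],[0,0,0],[0,0,0],[0,0,0],[0,0,0]],"jaw":[255,255,255,255,255]}'
```

```text
time: 23.78
eef_pos: [0.5038, 0.0221, 0.0168]
tcp_rot: [0.996, 0.088, -0.0, -0.0]
contact_force: [0.3, -0.1, 0.3]
opening: 0.998
time: 24.2
eef_pos: [0.5046, 0.0226, 0.0179]
tcp_rot: [0.996, 0.089, 0.002, 0.0]
contact_force: [-0.6, -0.0, 4.9]
opening: 0.482
time: 24.62
eef_pos: [0.4992, 0.0234, 0.063]
tcp_rot: [0.996, 0.089, -0.005, -0.001]
contact_force: [-0.4, -0.2, -2.7]
opening: 0.484
```

```bash
python3 -m jog '{"travel":[[0,0,36],[0,0,36],[16,-32,0],[16,-32,0],[16,-33,0]],"dr":[[0,0,0],[0,0,0],[0,0,-6.6],[0,0,-6.6],[0,0,-6.5]],"jaw":[255,255,255,255,255]}'
python3 -m jog '{"travel":[[16,-33,0],[16,-33,0],[16,-33,0],[16,-32,0],[0,0,0]],"dr":[[0,0,0],[0,0,0],[0,0,0],[0,0,0],[0,0,0]],"jaw":[255,255,255,255,255]}'
python3 -m jog '{"travel":[[0,0,-35],[0,0,-35],[0,0,-25],[0,0,0],[0,0,0]],"dr":[[0,0,0],[0,0,0],[0,0,0],[0,0,0],[0,0,0]],"jaw":[255,255,255,255,255]}'
```

```text
time: 25.03
eef_pos: [0.5512, -0.0745, 0.1387]
tcp_rot: [0.996, -0.085, 0.0, -0.0]
contact_force: [-0.5, 0.2, -2.9]
opening: 0.48
time: 25.45
eef_pos: [0.6165, -0.2111, 0.1373]
tcp_rot: [0.996, -0.085, 0.001, 0.002]
contact_force: [-0.2, -0.0, -2.8]
opening: 0.481
time: 25.87
eef_pos: [0.6128, -0.2038, 0.0404]
tcp_rot: [0.997, -0.083, -0.003, -0.001]
contact_force: [0.6, -0.5, -2.9]
opening: 0.472
```

```bash
python3 -m jog '{"travel":[[1,0,-5],[0,0,-3],[0,0,-2],[0,0,0],[0,0,0]],"dr":[[0,0,0],[0,0,0],[0,0,0],[0,0,0],[0,0,0]],"jaw":[255,255,255,255,255]}'
python3 -m jog '{"travel":[[0,0,-3],[0,0,0],[0,0,0]],"dr":[[0,0,0],[0,0,0],[0,0,0]],"jaw":[255,255,255]}'
python3 -m jog '{"travel":[[0,0,-2],[0,0,0],[0,0,0]],"dr":[[0,0,0],[0,0,0],[0,0,0]],"jaw":[255,255,255]}'
```

```text
time: 26.28
eef_pos: [0.6167, -0.2053, 0.0343]
tcp_rot: [0.997, -0.083, 0.001, 0.0]
contact_force: [0.3, -0.1, -2.9]
opening: 0.482
time: 26.53
eef_pos: [0.616, -0.2051, 0.0302]
tcp_rot: [0.997, -0.083, -0.0, -0.0]
contact_force: [0.3, 0.6, -3.1]
opening: 0.481
time: 26.78
eef_pos: [0.6162, -0.2052, 0.0283]
tcp_rot: [0.997, -0.083, -0.0, -0.0]
contact_force: [-0.3, -0.4, -3.1]
opening: 0.48
```

```bash
python3 -m jog '{"travel":[[0,0,-1.5],[0,0,0],[0,0,0]],"dr":[[0,0,0],[0,0,0],[0,0,0]],"jaw":[255,255,255]}'
python3 -m jog '{"travel":[[0,0,-1],[0,0,0],[0,0,0]],"dr":[[0,0,0],[0,0,0],[0,0,0]],"jaw":[255,255,255]}'
```

```text
time: 27.03
eef_pos: [0.6166, -0.2054, 0.028]
tcp_rot: [0.997, -0.083, 0.0, 0.0]
contact_force: [-2.8, 1.4, 3.5]
opening: 0.478
time: 27.28
eef_pos: [0.6167, -0.2054, 0.028]
tcp_rot: [0.997, -0.083, 0.0, 0.0]
contact_force: [-5.4, 1.3, 8.9]
opening: 0.482
```

```bash
python3 -m jog '{"travel":[[0,0,0],[0,0,0],[0,0,0],[0,0,25],[0,0,35]],"dr":[[0,0,0],[0,0,0],[0,0,0],[0,0,0],[0,0,0]],"jaw":[70,50,50,50,50]}'
python3 -m jog '{"travel":[[0,0,35],[0,0,27],[3,20,0],[3,20,0],[3,20,0]],"dr":[[0,0,7],[0,0,7],[0,0,7],[0,0,7],[0,0,7]],"jaw":[50,50,50,50,50]}'
python3 -m jog '{"travel":[[3,20,0],[3,20,0],[3,20,0],[3,20,0],[4,24,0]],"dr":[[0,0,7],[0,0,7],[0,0,7],[0,0,7],[0,0,7]],"jaw":[50,50,50,50,50]}'
python3 -m jog '{"travel":[[0,0,0],[0,0,0],[0,0,0],[0,0,0],[0,0,0]],"dr":[[0,0,7],[0,0,7],[0,0,6],[0,0,0],[0,0,0]],"jaw":[50,50,50,50,50]}'
python3 - <<'E'
from h import *
t=read_camera("top");blobs("top",t,(105,150,60),(125,255,255),.06)
a=cv2.resize(t[120:230,250:440],None,fx=4,fy=4,interpolation=cv2.INTER_CUBIC);cv2.imwrite("pics/t9.png",a[:,:,::-1])
E
```

```text
time: 27.7
eef_pos: [0.6131, -0.2037, 0.0813]
tcp_rot: [0.997, -0.083, -0.005, -0.002]
contact_force: [1.3, -0.9, -0.8]
opening: 0.806
time: 28.12
eef_pos: [0.6257, -0.1451, 0.1487]
tcp_rot: [0.975, 0.223, 0.001, 0.001]
contact_force: [-0.4, 0.8, -0.8]
opening: 0.805
time: 28.53
eef_pos: [0.6412, -0.0407, 0.1474]
tcp_rot: [0.862, 0.506, -0.0, 0.0]
contact_force: [0.1, 0.1, -1.0]
opening: 0.803
time: 28.95
eef_pos: [0.6412, -0.0412, 0.1475]
tcp_rot: [0.764, 0.645, -0.0, -0.0]
contact_force: [0.2, -0.1, 0.5]
opening: 0.806
top [410. 180.] 489.0 [ 586.4 -359.8  121.4   42.8   -7. ]
top [209. 167.] 436.0 [608.  217.7 114.5  38.4 -79.8]
top [383. 175.] 503.0 [ 600.9 -280.8  123.1   41.2   -9.8]
top [356. 170.] 487.5 [ 613.5 -204.4  122.9   38.7   -9.6]
```

View pics/t9.png

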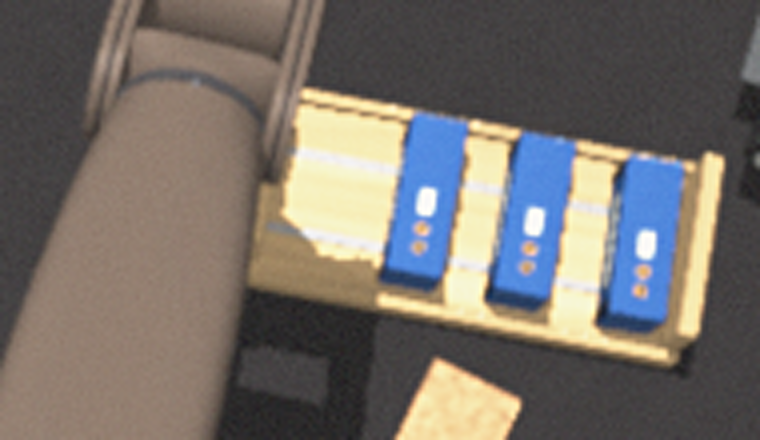

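The three packs stand in a row between the lips. Next I grip the knob.

```bash
python3 -m jog '{"travel":[[0,0,-35],[0,0,-35],[0,0,-30],[0,0,-14],[0,0,0]],"dr":[[0,0,0],[0,0,0],[0,0,0],[0,0,0],[0,0,0]],"jaw":[50,50,50,50,50]}'
python3 -m jog '{"travel":[[0,0,0],[0,0,0],[0,0,0],[0,0,0],[0,0,0]],"dr":[[0,0,0],[0,0,0],[0,0,0],[0,0,0],[0,0,0]],"jaw":[255,255,255,255,255]}' 60
python3 -m jog '{"travel":[[0,0,0],[0,0,0],[0,0,0]],"dr":[[0,0,0],[0,0,0],[0,0,0]],"jaw":[255,255,255]}'
python3 - <<'E'
from h import *
s=read_camera("side");cv2.imwrite("pics/s10.png",cv2.resize(s[130:250,190:340],None,fx=4,fy=4,interpolation=cv2.INTER_CUBIC)[:,:,::-1])
E
```

```text
time: 29.42
eef_pos: [0.6378, -0.0407, 0.0291]
tcp_rot: [0.764, 0.645, -0.003, -0.004]
contact_force: [-1.2, 0.5, -1.5]
opening: 0.807
time: 29.83
eef_pos: [0.6461, -0.0421, 0.0375]
tcp_rot: [0.763, 0.646, 0.004, 0.005]
contact_force: [8.1, -0.6, -2.4]
opening: 0.256
time: 30.08
eef_pos: [0.6461, -0.0421, 0.0375]
tcp_rot: [0.763, 0.646, 0.004, 0.005]
contact_force: [8.8, -0.9, -1.6]
opening: 0.263
```

View pics/s10.png

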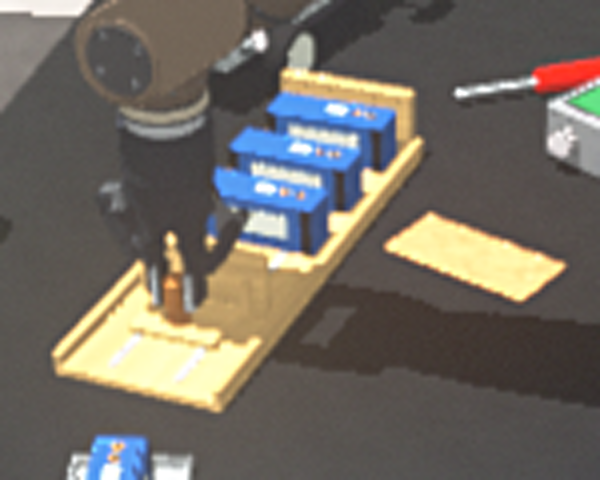

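```bash
python3 -m jog '{"travel":[[4,0,0],[-1.6,-10,0],[-1.6,-10,0],[-1.6,-10,0],[-1.6,-10,0]],"dr":[[0,0,0],[0,0,0],[0,0,0],[0,0,0],[0,0,0]],"jaw":[255,255,255,255,255]}'
python3 -m jog '{"travel":[[-1.6,-10,0],[-1.6,-10,0],[-1.6,-10,0],[-1.6,-10,0],[-1.6,-10,0]],"dr":[[0,0,0],[0,0,0],[0,0,0],[0,0,0],[0,0,0]],"jaw":[255,255,255,255,255]}'
python3 -m jog '{"travel":[[-1.6,-10,0],[-1.6,-10,0],[-1.6,-10,0],[-1.6,-10,0],[-1.6,-10,0]],"dr":[[0,0,0],[0,0,0],[0,0,0],[0,0,0],[0,0,0]],"jaw":[255,255,255,255,255]}'
```

```text
time: 30.55
eef_pos: [0.6396, -0.0805, 0.0374]
tcp_rot: [0.763, 0.646, 0.001, -0.0]
contact_force: [-4.3, 3.5, 9.3]
opening: 0.259
time: 30.97
eef_pos: [0.6312, -0.1305, 0.0374]
tcp_rot: [0.763, 0.646, 0.001, -0.001]
contact_force: [-4.6, 14.3, 10.1]
opening: 0.26
time: 31.38
eef_pos: [0.6229, -0.1794, 0.0374]
tcp_rot: [0.763, 0.646, 0.001, -0.002]
contact_force: [-6.7, 8.3, 11.1]
opening: 0.259
```

```bash
python3 -m jog '{"travel":[[-1,-6,0],[-1,-6,0],[0,0,0],[0,0,0]],"dr":[[0,0,0],[0,0,0],[0,0,0],[0,0,0]],"jaw":[255,255,255,255]}'
```

```text
time: 31.72
eef_pos: [0.6206, -0.1929, 0.0374]
tcp_rot: [0.763, 0.646, -0.0, -0.001]
contact_force: [-7.4, 3.4, 10.5]
opening: 0.261
```

```bash
python3 -m jog '{"travel":[[-0.5,-4,0],[-0.5,-4,0],[-0.5,-4,0],[0,0,0]],"dr":[[0,0,0],[0,0,0],[0,0,0],[0,0,0]],"jaw":[255,255,255,255]}'
python3 -m jog '{"travel":[[-0.5,-3,0],[0,0,0]],"dr":[[0,0,0],[0,0,0]],"jaw":[255,255]}'
python3 -m jog '{"travel":[[-0.4,-2.5,0],[0,0,0]],"dr":[[0,0,0],[0,0,0]],"jaw":[255,255]}'
```

```text
time: 32.05
eef_pos: [0.6188, -0.2039, 0.0374]
tcp_rot: [0.763, 0.646, -0.0, -0.002]
contact_force: [-8.9, 6.3, 12.9]
opening: 0.259
time: 32.22
eef_pos: [0.6183, -0.2064, 0.0374]
tcp_rot: [0.763, 0.646, 0.0, -0.002]
contact_force: [-8.3, 7.3, 11.7]
opening: 0.255
time: 32.38
eef_pos: [0.618, -0.2085, 0.0374]
tcp_rot: [0.763, 0.646, 0.0, -0.003]
contact_force: [-8.8, 8.7, 12.8]
opening: 0.257
```

```bash
python3 -m jog '{"travel":[[-0.4,-2.5,0],[0,0,0]],"dr":[[0,0,0],[0,0,0]],"jaw":[255,255]}'
python3 -m jog '{"travel":[[-0.4,-2.5,0],[0,0,0]],"dr":[[0,0,0],[0,0,0]],"jaw":[255,255]}'
python3 -m jog '{"travel":[[-0.3,-2,0],[0,0,0]],"dr":[[0,0,0],[0,0,0]],"jaw":[255,255]}'
```

```text
time: 32.55
eef_pos: [0.6175, -0.2109, 0.0374]
tcp_rot: [0.763, 0.646, 0.0, -0.003]
contact_force: [-8.6, 8.8, 12.4]
opening: 0.259
time: 32.72
eef_pos: [0.6171, -0.2134, 0.0374]
tcp_rot: [0.763, 0.646, 0.0, -0.003]
contact_force: [-8.6, 7.8, 13.1]
opening: 0.261
time: 32.88
eef_pos: [0.6171, -0.2136, 0.0374]
tcp_rot: [0.764, 0.646, 0.002, -0.004]
contact_force: [-7.5, 13.1, 13.3]
opening: 0.257
```

```bash
python3 -m jog '{"travel":[[-0.3,-2,0],[0,0,0],[0,0,0]],"dr":[[0,0,0],[0,0,0],[0,0,0]],"jaw":[255,255,255]}'
python3 -m jog '{"travel":[[-0.3,-2,0],[0,0,0],[0,0,0]],"dr":[[0,0,0],[0,0,0],[0,0,0]],"jaw":[255,255,255]}'
python3 - <<'E'
from h import *
t=read_camera("top");s=read_camera("side")
a=cv2.resize(t[125:215,320:440],(640,480),interpolation=cv2.INTER_CUBIC);cv2.imwrite("pics/t11.png",a[:,:,::-1])
E
```

```text
time: 33.13
eef_pos: [0.6171, -0.2136, 0.0374]
tcp_rot: [0.764, 0.646, 0.002, -0.005]
contact_force: [-6.8, 17.7, 15.5]
opening: 0.262
time: 33.38
eef_pos: [0.6171, -0.2136, 0.0374]
tcp_rot: [0.764, 0.645, 0.004, -0.007]
contact_force: [-6.7, 23.7, 16.2]
opening: 0.26
```

View pics/t11.png

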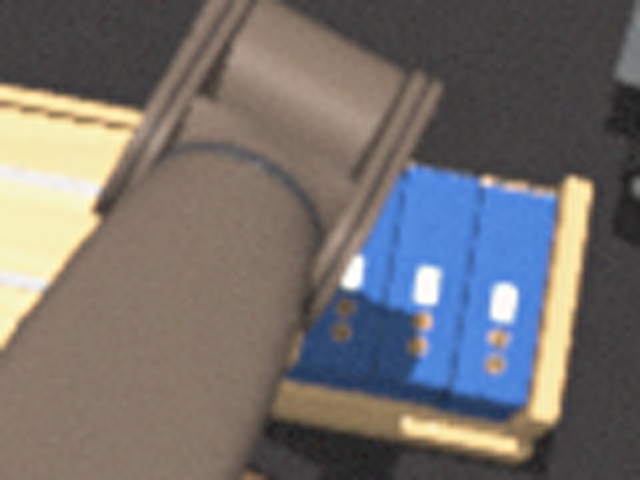

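The row is closed with no visible gaps, and the stop went hard at 174 mm of travel, as predicted. I ease the push, release and retreat.

```bash
python3 -m jog '{"travel":[[0.5,3.5,0],[0,0,0]],"dr":[[0,0,0],[0,0,0]],"jaw":[255,255]}'
python3 -m jog '{"travel":[[0,0,0],[0,0,0],[0,0,0],[0,0,0],[0,0,20]],"dr":[[0,0,0],[0,0,0],[0,0,0],[0,0,0],[0,0,0]],"jaw":[150,80,50,50,50]}'
python3 -m jog '{"travel":[[0,0,30],[0,0,40],[0,0,40],[0,0,40],[0,0,0]],"dr":[[0,0,0],[0,0,0],[0,0,0],[0,0,0],[0,0,0]],"jaw":[50,50,50,50,50]}'
python3 -m jog '{"travel":[[-10,38,0],[-10,38,0],[-10,38,0],[-10,38,0],[-10,38,0]],"dr":[[0,0,0],[0,0,0],[0,0,0],[0,0,0],[0,0,0]],"jaw":[50,50,50,50,50]}'
python3 -m jog '{"travel":[[-10,38,0],[-10,38,0],[-10,38,0],[-10,38,0],[0,0,0]],"dr":[[0,0,0],[0,0,0],[0,0,0],[0,0,0],[0,0,0]],"jaw":[50,50,50,50,50]}'
python3 - <<'E'
from h import *
t=read_camera("top");s=read_camera("side");blobs("top",t,(105,150,60),(125,255,255),.06)
a=cv2.resize(t[115:215,320:440],(400,333),interpolation=cv2.INTER_CUBIC);b=cv2.resize(s[130:270,180:320],(400,400),interpolation=cv2.INTER_CUBIC)[:333+67]
a=cv2.copyMakeBorder(a,0,67,0,0,cv2.BORDER_CONSTANT);cv2.imwrite("pics/f.png",np.hstack([a,b])[:,:,::-1])
E
```

```text
time: 33.65
eef_pos: [0.6171, -0.2136, 0.0374]
tcp_rot: [0.763, 0.646, 0.001, -0.004]
contact_force: [-7.7, 13.4, 14.2]
opening: 0.256
time: 34.07
eef_pos: [0.6142, -0.2173, 0.0496]
tcp_rot: [0.763, 0.646, -0.002, -0.004]
contact_force: [-0.6, 1.0, 0.2]
opening: 0.801
time: 34.48
eef_pos: [0.6217, -0.2211, 0.2156]
tcp_rot: [0.763, 0.646, 0.003, 0.009]
contact_force: [1.2, -0.9, 2.2]
opening: 0.804
time: 34.9
eef_pos: [0.5665, -0.0272, 0.2036]
tcp_rot: [0.764, 0.646, 0.0, 0.0]
contact_force: [0.6, 0.3, -0.2]
opening: 0.804
time: 35.32
eef_pos: [0.5252, 0.1289, 0.2037]
tcp_rot: [0.761, 0.648, 0.0, -0.001]
contact_force: [1.2, -0.9, 0.4]
opening: 0.807
top [170. 351.] 595.5 [138.6 301.7 166.9  80.9  21.1]
top [171. 308.] 206.5 [213.6 284.2 111.1  98.2  67.4]
top [193. 169.] 84.0 [597.8 263.7  44.4  23.    3.3]
top [400. 178.] 1614.5 [ 592.  -330.9  124.3  119.3   -9.9]
```

View pics/f.png

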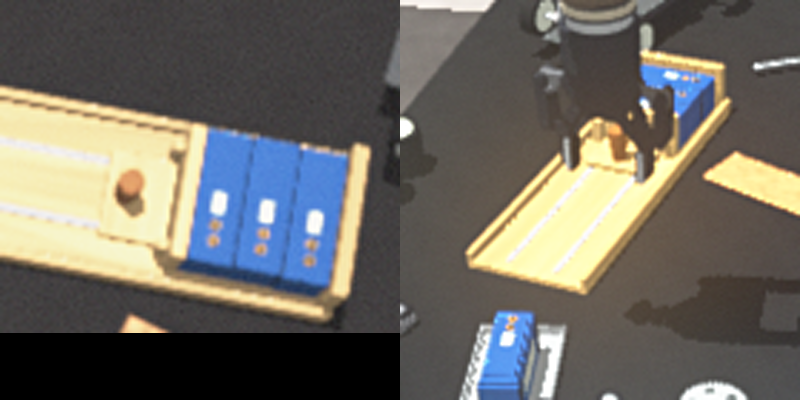

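```bash
python3 -c "
from plant import *
print(sign_off())"
```

```text
the job is handed in; nothing more can be done
None
```

The job is done and handed in at about 35 s on the robot's clock, inside the 208 s limit.

- **Gauging:** I stood the fresh pack on the steel gauge and pressed the foot onto its lid. The foot stopped hard with the tool at z = 115 mm, with the force rising from 3 N to 11 N. That works out to about 58 mm, taken from the tool height because the gauge's own reading is not available. It is over 53 mm, so the pack is puffed, and it now stands upright in the steel tray.
- **Racking:** Only two other loose packs were on the table, and both now stand in the rack beside the one already there.
- **Closing up:** I slid the stop in until it was solid, about 174 mm as predicted, with about 24 N of push. I eased the push before letting go of the knob.

**Last checks:** The final pictures show three packs closed up between stop and wall with no visible gaps, and the puffed pack still in the tray. The gripper was open, clear and touching nothing. The racked row measured about 119 mm in the image against 126 mm nominal. I put this down to mask edges and the stop plate hiding part of the row, since the hard stop agreed with the geometry. I saw no other things on the table move, but I did not measure each one at the end.

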